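Run the tray home and swing the hand press down on a lens blank

TASK

Push the press's sliding tray all the way in against its two alignment pins so that the lens blank sits under the ram, then push the long lever round on its arm, clockwise seen from above, up to its stop so that the rubber pad is left pressing on the blank. Only push the tray and the lever; do not touch or lift the lens blank, and leave the loose things around the press where they are.

Things in the scene. Friction and masses are not known exactly. Their poses are not given: they have to be found in the camera images.
- press: Fixed dark cast-iron press. Origin: on the bench under the screw axis; x from the open front to the column at the back (x 67 to 123 mm), y left, z up. Base 35 mm high (x -70 to 130, y -90 to 90 mm) with a runway 60 mm wide out to y -240. Head 60 to 84 mm wide, 150 to 205 mm above the bench; above it only the lever, two stop pins (to 240) 46 mm from the axis, and the screw (to 270).
- tray (a joint): How far the sliding tray is pushed in: 0 m is fully out (the start), 0.080 m is fully home against two upright stainless pins. It slides along the press's +y; friction about 1.5 N, it stays where left.
- tray_push (a point): Middle of the outer (-y) face of the tray's upright end plate, the face to push on, 65 mm above the bench; the plate is 70 mm wide (press x), 10 mm thick and its top is 80 mm above the bench. The face looks to the press's -y. It moves with the tray; home it is 145 mm from the screw axis.
- nest (a point): Centre of the tray's seat for the lens blank (43 mm above the bench), a square frame 76 mm wide inside with a rim 6 mm high; it moves with the tray and is under the ram when the tray is home.
- lever (a joint): Turn of the lever, rad, growing clockwise seen from above, 0 to 1.2 (the far stop, where the arm meets an upright pin). Starts at 0 to 0.4. At 0 the arm points 140 deg anticlockwise from the press's +x (front left), at 1.2 about 71 deg. Lowers the ram 16.7 mm per rad; the pad meets the blank at about 0.9. Turns at 0.25 N m, up to 0.4 with the pad pressing, and stays where left.
- lever_push (a point): Point on the middle line of the lever's level arm, 140 mm from the screw axis and 222 mm above the bench; turns with the lever. The arm is a round steel bar, 16 mm diameter, from the hub (28 mm radius) to a black ball knob of 32 mm diameter centred 180 mm from the axis. The arm keeps its height as it turns.
- lever_axis (a point): Point on the upright screw axis at the height of the lever arm (fixed to the press).
- blank: Loose clear glass lens blank, a disc 70 mm across and 18 mm thick, lying in the tray's seat. Origin: centre of its underside, z up.
- pad: Black rubber pad, 60 mm across, 12 mm thick, under the ram; springy, about 1500 N/m. Its underside is 15 mm above the blank's top with the lever at 0. Origin: on the screw axis, 76 mm below the pad's underside.
- ruby_disc: Bystander: loose red glass disc, 90 mm across, 12 mm thick, on the bench before the press. Origin: centre of its underside.
- spare_blank: Bystander: loose domed clear blank, 60 mm across, 18 mm thick, behind the tray's runway. Origin: centre of its underside.
- spare_pad: Bystander: loose black rubber disc, 70 mm across, 14 mm thick, left of the press. Origin: centre of its underside.
- pin_a: Bystander: loose stainless pin standing upright, 16 mm diameter, 50 mm tall, under the lever's sweep. Origin: centre of its foot.
- pin_b: Bystander: a second such pin near the first.
- bottle: Bystander: white bottle, 60 mm diameter, 160 mm tall, at the right near the robot. Origin: centre of its foot.
- brush: Bystander: brush lying on the bench at the left near the robot. Origin: middle of its underside.
There are look-alikes about, which are no part of the job. Leave any blue or green look-alike of the blank alone.

How it is judged:
By the outcome, as a careful person would: the job done as asked, in the order asked, and still so for the second after the job is handed in, with the robot touching nothing.
It also fails if it takes over 56 s, if anything falls off the work surface, if the arm or the gripper's body presses on something with over 40 N, if the wrist force passes 120 N, or if a joint passes its speed limit or range.

ROBOT

A 6-joint arm with a two-finger parallel gripper is mounted at the origin on the work surface. World frame = base frame: x ahead of the robot, y to its left, z up, the work surface at z = 0. Lengths are in m, angles in rad, forces in N, time in s.
With the tool pointing down it reaches from about 0.35 to 0.975 m from the base axis. Payload 4.9 kg.
Tool frame: the origin (TCP) lies at the very end of the fingers, on their centre line; the grasp point (between the pads) lies 19 mm behind it; z points along the fingers, y is the line along which they close (so a half turn about z gives the same grasp; the last joint's range is limited). The gripper opens to 85 mm and grips with 20 to 120 N. Pads are 22 mm wide; open, the fingers measure 114 mm over their backs; the gripper's body (76 mm by 85 mm) begins 54 mm behind the grasp point. The pads swing forward as they close: fully open they stand 13 mm farther back than shut.
Start: joints at [-1.37, 0.053, 1.613, -0, 1.476, -0.119], TCP at [0.196, -0.593, 0.231] pointing down, gripper open.
Joint ranges: [-3.01, 3.01], [-1.01, 2.22], [0.06, 2.58], [-1.02, 4.17], [0.09, 2.62], [-3.14, 3.14]. Speed limits (rad/s): [2.57, 2.57, 3.14, 3.14, 3.14, 3.14].

INTERFACE

Orientations are given as a rotation vector (axis times angle).
In Python, from station import get_obs, get_image, get_calibration, finish_job gives the robot as it stands.
- The arm moves only by the tool servo_tool, never from a script. Its argument "increments" is a list of rows, each a list of 5 numbers: the opening, from 0 (shut) to 1 (fully open), then the shift along the tool's x, y, z in mm, then the turn about the tool's z in degrees. In form: [[jaw, tx, ty, tz, spin], ...]. A call has 1 to 12 rows; each row shifts and turns the commanded pose from where the row before left it, along the tool's axes as they then stand; what a row does not reach is not made up. A row lasts 1/8 s, in which the tool goes at most 62.5 mm and 10.7 degrees, less where a joint would pass 70% of its speed; a pose out of reach is approached as far as the arm can. A call is refused whole if a number of a shift passes 62.5 or a number of a turn 10.7, either way. A call with a gripper value outside its range is refused whole. The fingers move at their own pace and stop on an object; "force" is the grip in N (left out, the last holds). Time passes only in rows, so rows that do not move let the fingers close. It gives the time, the measured TCP pose, the force, the opening and the grip force at its end, in the units of the state.
- get_obs(): the state, without advancing time (a new reading comes with each control period).
- get_image(name): name is "scene" or "top" or "wrist"; returns the picture (480x640x3 uint8, red, green, blue); there is no depth.
- get_calibration(name): a dict with "fx", "fy", "cx", "cy" (pixels), "dist_coeffs" ([k1, k2, p1, p2, k3] as OpenCV has them; the pictures are not rectified), "R" (3x3) and "t" (3): a world point X has camera coordinates R X + t; the wrist camera has in their place "mount" (4x4, takes a point from camera to tool coordinates, whose origin is the TCP and whose axes are the flange's). Camera axes: x right, y down, z forward; pixel columns grow to the right and rows downward; lengths in m; the calibration is good to about 2 mm. A picture is of the moment at which its call begins: read the wrist's pose just before it. get_calibration takes no time and is no camera call.
- finish_job(): hands the job in; it is judged then, once.
The state is a dict: "t": time; "q": joint angles; "dq": joint speeds; "effort": joint torques, N m; "tool_pos": TCP position; "tool_rot": TCP orientation; "contact_force": force on the tool from outside, world axes, zero at the start; "wrist_torque": the same for the moment, N m; "opening": finger opening in m; "grip_force": force on a finger pad.
Only numpy, scipy, OpenCV 4.12 (cv2) and the standard library are available. Lean on these libraries where they do the work, as an engineer would, in place of code of your own. Each camera call takes 0.05 s, during which the arm holds its last target. There are 200 camera calls.

## Working session

There is one attempt and no reset: what is moved stays moved. The work goes in short steps, Python scripts to look and compute and a tool call to move; the robot and the scene stay as the last step left them, time stands still between calls to the robot, and variables do not carry over. Pictures are saved under pics/ and viewed, at most 10 in all, crops included, and the job is handed in when it is done.

Besides the shell and the picture viewer there is one more tool, called after "Call:" as name([rows], argument=value, ...), one row to a line, values as JSON. servo_tool: Moves the arm, as the interface text tells. Its arguments: {"type":"object","properties":{"increments":{"type":"array"},"force":{"type":"number"}},"required":["increments"]}

```bash
mkdir -p pics; python3 - <<'E'
from station import *
import cv2, numpy as np
o=get_obs(); print({k:np.round(v,4).tolist() for k,v in o.items()})
for n in ("scene","top"):
    cv2.imwrite(f"pics/{n}0.png",get_image(n)[:,:,::-1]); c=get_calibration(n); print(n,c)
print(get_calibration("wrist"))
E
```

```text
{'t': 0.0, 'q': [-1.37, 0.0534, 1.6143, 0.0, 1.476, -0.119], 'dq': [0.0007, 0.0008, -0.0001, 0.0004, -0.0009, -0.0009], 'effort': [0.001, -39.3681, -37.0177, -0.0002, 0.007, 0.0], 'tool_pos': [0.1963, -0.5927, 0.23], 'tool_rot': [-3.0994, -0.4999, 0.0001], 'contact_force': [-0.7187, -0.6893, -0.1258], 'wrist_torque': [-0.003, 0.0005, -0.0129], 'grip_force': 0.0, 'opening': 0.0854}
scene {'fx': 513.6375229916297, 'fy': 513.6375229916297, 'cx': 310.4113724070478, 'cy': 244.98157875511646, 'dist_coeffs': array([0.04490006, 0.        , 0.        , 0.        , 0.        ]), 'R': array([[ 9.54758910e-03,  9.99912207e-01, -9.18816722e-03],
       [ 6.68386904e-01, -1.32158504e-02, -7.43696368e-01],
       [-7.43752506e-01,  9.59256703e-04, -6.68454403e-01]]), 't': array([-0.0108258 , -0.26428605,  1.78596227])}
top {'fx': 497.2829427738565, 'fy': 497.2829427738565, 'cx': 319.1584953078161, 'cy': 233.36427575870619, 'dist_coeffs': array([-0.09209778,  0.        ,  0.        ,  0.        ,  0.        ]), 'R': array([[ 0.01220187, -0.99991478,  0.0046423 ],
       [-0.99163749, -0.01269712, -0.12842846],
       [ 0.12847646, -0.00303641, -0.99170791]]), 't': array([-0.00558114,  0.5679068 ,  1.56364395])}
{'fx': 355.3549898194895, 'fy': 355.3549898194895, 'cx': 314.4995915599071, 'cy': 245.08922812813154, 'dist_coeffs': array([-0.05682818,  0.        ,  0.        ,  0.        ,  0.        ]), 'mount': array([[ 3.98752203e-04, -9.59583167e-01, -2.81424921e-01,
         7.07547276e-02],
       [ 9.99999897e-01,  4.43280724e-04, -9.45636199e-05,
         1.46286031e-04],
       [ 2.15491901e-04, -2.81424854e-01,  9.59583245e-01,
        -1.42223362e-01],
       [ 0.00000000e+00,  0.00000000e+00,  0.00000000e+00,
         1.00000000e+00]])}
```

View pics/scene0.png

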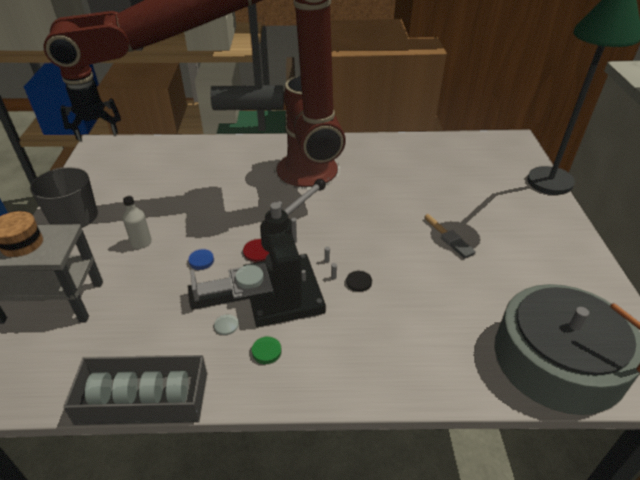

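View pics/top0.png

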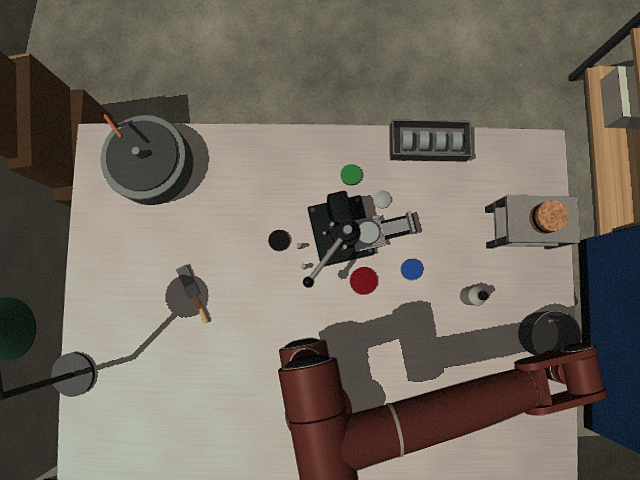

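Top view: the press is at about (345,230), the lever knob at (308,282) and the tray's end plate at (413,222). The runway points image-right (world -y). Candidates for the blank are the clear disc in the tray at (368,232), the spare at (383,199), blue at (412,269), green at (351,174) and the boxed blanks at (432,140). By the description, the blank is the one in the tray, and I only push the end plate and the lever. Next, a close crop to check.

```bash
python3 - <<'E'
import cv2, numpy as np
t=cv2.imread("pics/top0.png")[165:305,280:440]; s=cv2.imread("pics/scene0.png")[170:340,180:380]
cv2.imwrite("pics/topc.png",cv2.resize(t,None,fx=4.2,fy=4.2,interpolation=cv2.INTER_CUBIC))
cv2.imwrite("pics/scenec.png",cv2.resize(s,None,fx=3.5,fy=3.5,interpolation=cv2.INTER_CUBIC))
E
```

```text
(no output)
```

View pics/topc.png

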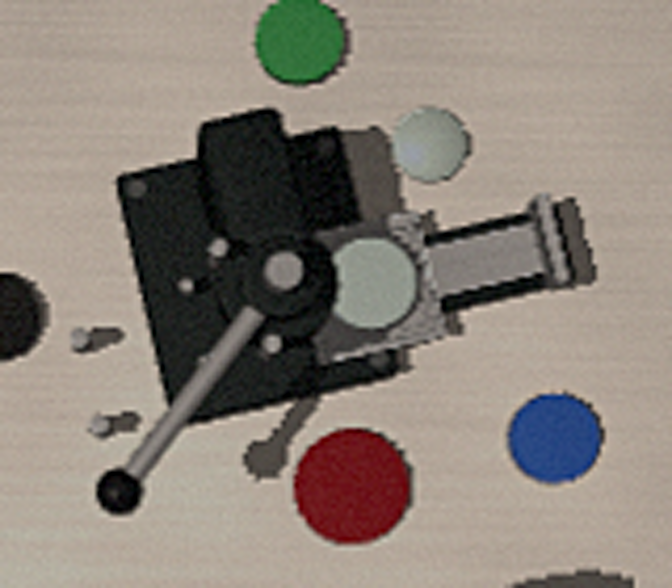

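View pics/scenec.png

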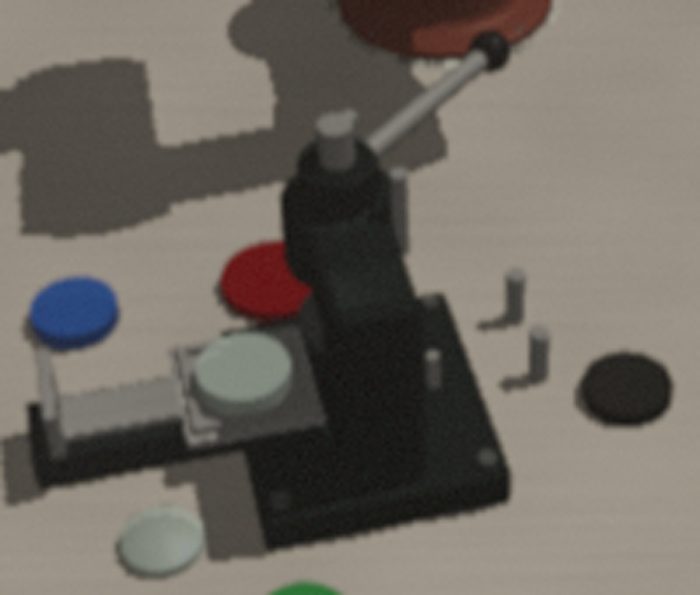

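Check crop (top coordinates): the clear disc in the tray seat is at (368,232), and the end plate spans about (409,212)-(415,233). The screw top is at (348,229) and the knob at (308,282). The scene crop matches this, and the tray's blank is separate from the look-alikes. Now I triangulate.

```bash
cat > h.py <<'E'
import numpy as np, cv2
from station import *
C={n:get_calibration(n) for n in("scene","top")}
def ray(n,p):
    c=C[n];K=np.array([[c['fx'],0,c['cx']],[0,c['fy'],c['cy']],[0,0,1]])
    u=cv2.undistortPoints(np.array([[p]],float),K,c['dist_coeffs'])[0,0]
    return -c['R'].T@c['t'], c['R'].T@np.r_[u,1]
def plane(n,p,z):
    o,d=ray(n,p); return o+d*(z-o[2])/d[2]
def tri(a,b):
    A=np.zeros((3,3));r=np.zeros(3)
    for o,d in(ray("top",a),ray("scene",b)):
        d=d/np.linalg.norm(d);P=np.eye(3)-np.outer(d,d);A+=P;r+=P@o
    return np.linalg.solve(A,r)
T=lambda u,v:(280+u/4.2-.5,165+v/4.2-.5)
S=lambda u,v:(180+u/3.5-.5,170+v/3.5-.5)
E
python3 - <<'E'
from h import *
np.set_printoptions(precision=4,suppress=True)
print("screw",tri(T(285,270),S(337,120)),plane("top",T(285,270),.27))
print("knob",tri(T(119,491),S(490,50)),plane("top",T(119,491),.222))
print("blank",tri(T(374,282),S(244,366)))
a,b=plane("top",T(543,197),.08),plane("top",T(560,285),.08);print("plate top ends",a,b)
print("plate scene",tri(T(543,197),S(57,460)),tri(T(557,285),S(42,352)))
for e in(((430,235),(530,213)),((450,303),(550,280))):
    p,q=(plane("top",T(*x),.038) for x in e);d=q-p;print("runway yaw",np.degrees(np.arctan2(d[0],-d[1])))
for e in(((120,178),(171,415)),((171,420),(405,370))):
    p,q=(plane("top",T(*x),.035) for x in e);d=q-p;print("base edge",p,q,np.degrees(np.arctan2(d[1],d[0])))
E
```

```text
screw [ 0.5513 -0.0738  0.2703] [ 0.5514 -0.0751  0.27  ]
knob [0.4074 0.0324 0.2237] [0.4074 0.0322 0.222 ]
blank [ 0.5721 -0.1531  0.0612]
plate top ends [ 0.6359 -0.2808  0.08  ] [ 0.5693 -0.2928  0.08  ]
plate scene [ 0.6424 -0.2841  0.0402] [ 0.5701 -0.2939  0.0762]
runway yaw 13.233508357155078
runway yaw 13.656955087028312
base edge [0.6543 0.0385 0.035 ] [ 0.4716 -0.003   0.035 ] -167.177036818223
base edge [ 0.4678 -0.0031  0.035 ] [ 0.5082 -0.1815  0.035 ] -77.25106009242936
```

Call:
servo_tool([
  [0, 0, 0, 0, 5.3],
  [0, 42, -12.7, 0, 0],
  [0, 42, -12.7, 0, 0],
  [0, 42, -12.7, 0, 0],
  [0, 42, -12.7, 0, 0],
  [0, 42, -12.7, 0, 0],
  [0, 42, -12.7, 0, 0],
  [0, 42, -12.7, 0, 0],
  [0, 42, -12.7, 0, 0],
  [0, 42, -12.7, 0, 0],
  [0, 42, -12.7, 0, 0],
  [0, 42, -12.7, 0, 0],
], force=40)

```text
t: 1.6
tool_pos: [0.6161, -0.352, 0.2305]
tool_rot: [-3.121, -0.356, 0.001]
contact_force: [-0.2, -0.5, -0.6]
opening: -0.0001
grip_force: 0.0
```

```bash
python3 - <<'E'
from h import *
print(plane("top",(488,208),.15),plane("top",(488,245),.15),plane("top",(478,295),.08))
o=get_obs();print(o['t'],o['tool_pos'],o['contact_force'],o['opening'])
import scipy.spatial.transform as s
R=s.Rotation.from_rotvec(o['tool_rot']).as_matrix();print(R[:,0],np.degrees(np.arctan2(R[1,0],R[0,0])))
cv2.imwrite("pics/wrist1.png",get_image("wrist")[:,:,::-1])
E
```

```text
[ 0.63775543 -0.51159915  0.15      ] [ 0.5243746  -0.50787517  0.15      ] [ 0.37481343 -0.49613394  0.08      ]
1.6 [ 0.61606527 -0.3520437   0.23051533] [-0.15938006 -0.48864265 -0.59130395] -0.00013465946936579634
[ 9.74262461e-01  2.25415327e-01 -7.66339266e-04] 13.027305961464592
```

View pics/wrist1.png

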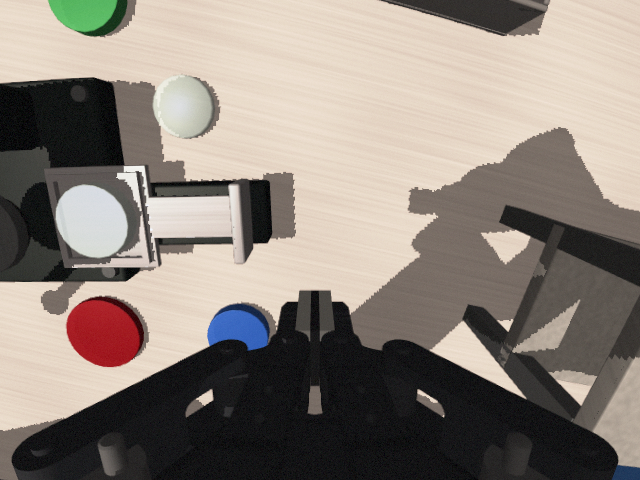

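The wrist view shows the plate at about (240,222), square to the image, and the fingers shut with clear space at their tips on the plate's right (outer) side. I go down.

Call:
servo_tool([
  [0, 0, 0, 40, 0],
  [0, 0, 0, 40, 0],
  [0, 0, 0, 40, 0],
  [0, 0, 0, 35, 0],
  [0, 0, 0, 20, 0],
  [0, 0, 0, 0, 0],
])

```text
t: 2.4
tool_pos: [0.6138, -0.3523, 0.054]
tool_rot: [-3.119, -0.356, 0.005]
contact_force: [-0.1, 0.8, 0.5]
opening: -0.0002
grip_force: 0.0
```

```bash
python3 - <<'E'
from h import *
from scipy.spatial.transform import Rotation as Ro
c=get_calibration("wrist");K=np.array([[c['fx'],0,c['cx']],[0,c['fy'],c['cy']],[0,0,1]])
R=Ro.from_rotvec([-3.121,-.356,.001]).as_matrix();p=np.array([.6161,-.352,.2305])
for px,z in(((237,181),.08),((248,181),.08),((235,263),.08),((245,263),.08),((91,220),.061)):
    u=cv2.undistortPoints(np.array([[px]],float),K,c['dist_coeffs'])[0,0]
    M=c['mount'];o=R@M[:3,3]+p;d=R@M[:3,:3]@np.r_[u,1];X=o+d*(z-o[2])/d[2]
    print(px,X,"rel TCP tool xy",(R.T@(X-p))[:2])
E
```

```text
(237, 181) [ 0.64031193 -0.2813752   0.08      ] rel TCP tool xy [ 0.03958398 -0.06329418]
(248, 181) [ 0.64231638 -0.29019697  0.08      ] rel TCP tool xy [ 0.03955026 -0.05424761]
(235, 263) [ 0.56975864 -0.29152353  0.08      ] rel TCP tool xy [-0.03144236 -0.06929526]
(245, 263) [ 0.57175277 -0.30007856  0.08      ] rel TCP tool xy [-0.03142607 -0.06051091]
(91, 220) [ 0.57298986 -0.15163892  0.061     ] rel TCP tool xy [ 0.00321941 -0.20485079]
```

Call:
servo_tool([
  [0, 5, -10, 0, 0],
  [0, 0, -10, 0, 0],
  [0, 0, -10, 0, 0],
  [0, 0, -6, 0, 0],
  [0, 0, -6, 0, 0],
  [0, 0, -6, 0, 0],
  [0, 0, -6, 0, 0],
  [0, 0, -6, 0, 0],
  [0, 0, 0, 0, 0],
])

```text
t: 3.52
tool_pos: [0.6063, -0.2928, 0.0562]
tool_rot: [-3.12, -0.357, 0.0]
contact_force: [-0.7, -0.1, 0.4]
opening: 0.0002
grip_force: 0.0
```

Call:
servo_tool([
  [0, 0, -6, 0, 0],
  [0, 0, -6, 0, 0],
  [0, 0, -6, 0, 0],
  [0, 0, -6, 0, 0],
  [0, 0, 0, 0, 0],
])

```text
t: 4.15
tool_pos: [0.601, -0.2691, 0.0562]
tool_rot: [-3.12, -0.357, -0.0]
contact_force: [0.1, 0.4, 0.3]
opening: 0.0003
grip_force: 0.0
```

Call:
servo_tool([
  [0, 0, -6, 0, 0],
  [0, 0, -6, 0, 0],
  [0, 0, -6, 0, 0],
  [0, 0, -4, 0, 0],
  [0, 0, -4, 0, 0],
  [0, 0, 0, 0, 0],
])

```text
t: 4.9
tool_pos: [0.5952, -0.2441, 0.0562]
tool_rot: [-3.12, -0.356, -0.0]
contact_force: [-0.6, -0.2, 0.5]
opening: -0.0001
grip_force: 0.0
```

```bash
python3 - <<'E'
from h import *
cv2.imwrite("pics/w2.png",get_image("wrist")[:,:,::-1])
E
```

```text
(no output)
```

View pics/w2.png

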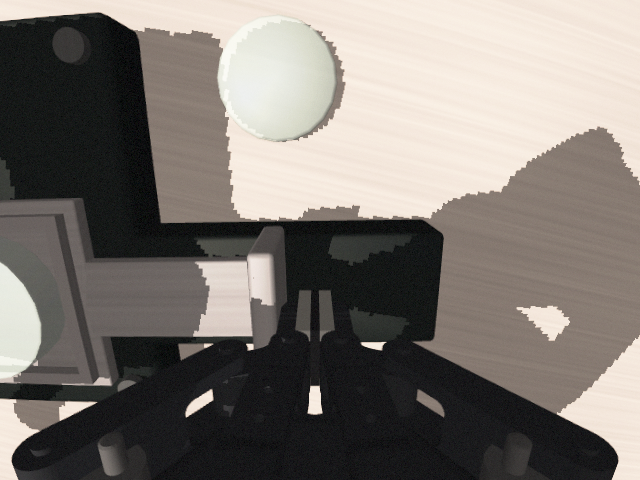

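The plate (white, at about (265,290)) rests against the left finger and the tray is sliding in along the runway. I estimate about 15 mm left and go on in small steps.

Call:
servo_tool([
  [0, 0, -3, 0, 0],
  [0, 0, -3, 0, 0],
  [0, 0, -3, 0, 0],
  [0, 0, 0, 0, 0],
])

```text
t: 5.45
tool_pos: [0.5931, -0.2355, 0.0563]
tool_rot: [-3.121, -0.356, 0.0]
contact_force: [-0.4, 0.6, -0.0]
opening: -0.0001
grip_force: 0.0
```

Call:
servo_tool([
  [0, 0, -2, 0, 0],
  [0, 0, -2, 0, 0],
  [0, 0, 0, 0, 0],
])

```text
t: 5.82
tool_pos: [0.5922, -0.2319, 0.0563]
tool_rot: [-3.121, -0.356, 0.0]
contact_force: [0.5, 0.1, 0.3]
opening: 0.0001
grip_force: 0.3
```

Call:
servo_tool([
  [0, 0, -2, 0, 0],
  [0, 0, -2, 0, 0],
  [0, 0, 0, 0, 0],
])

```text
t: 6.2
tool_pos: [0.5912, -0.2279, 0.0563]
tool_rot: [-3.121, -0.356, 0.0]
contact_force: [0.1, -0.8, -0.2]
opening: -0.0002
grip_force: 0.3
```

Call:
servo_tool([
  [0, 0, -1.5, 0, 0],
  [0, 0, -1.5, 0, 0],
  [0, 0, 0, 0, 0],
])

```text
t: 6.58
tool_pos: [0.591, -0.2267, 0.0564]
tool_rot: [3.118, 0.356, 0.001]
contact_force: [0.4, -6.2, -3.3]
opening: -0.0
grip_force: 3.1
```

Call:
servo_tool([
  [0, 0, -1.5, 0, 0],
  [0, 0, 0, 0, 0],
])

```text
t: 6.82
tool_pos: [0.591, -0.2267, 0.0565]
tool_rot: [3.115, 0.355, 0.003]
contact_force: [3.1, -10.8, -5.6]
opening: 0.0
grip_force: 5.3
```

The tray is home: it stopped moving at -157 mm (press y) and the force rose to about 12 N. I back off, go up, and move to the near side of the lever.

Call:
servo_tool([
  [0, 0, 10, 0, 0],
  [0, 0, 15, 0, 0],
  [0, 0, 10, 0, 0],
  [0, 0, 0, -50, 0],
  [0, 0, 0, -50, 0],
  [0, 0, 0, -50, 0],
  [0, 0, 0, -50, 0],
  [0, 0, 0, -45, 0],
  [0, 0, 0, 0, 0],
])

```text
t: 7.95
tool_pos: [0.6002, -0.2592, 0.3079]
tool_rot: [3.116, 0.356, 0.013]
contact_force: [0.1, -0.4, 0.2]
opening: -0.0001
grip_force: 0.0
```

Call:
servo_tool([
  [0, -19, -37.4, 0, 0],
  [0, -19, -37.4, 0, 0],
  [0, -19, -37.4, 0, 0],
  [0, -19, -37.4, 0, 0],
  [0, -19, -37.4, 0, 0],
  [0, -19, -37.4, 0, 0],
  [0, -19, -37.4, 0, 0],
  [0, 0, 0, 0, -10.1],
  [0, 0, 0, 0, -10.1],
  [0, 0, 0, 0, -10.1],
  [0, 0, 0, 0, -10.1],
  [0, 0, 0, 0, 0],
])

```text
t: 9.45
tool_pos: [0.4094, -0.0328, 0.3003]
tool_rot: [-2.807, -1.409, 0.002]
contact_force: [0.7, 0.1, -0.4]
opening: 0.0001
grip_force: 0.0
```

```bash
python3 - <<'E'
from h import *
from scipy.spatial.transform import Rotation as Ro
o=get_obs();p=o['tool_pos'];R=Ro.from_rotvec(o['tool_rot']).as_matrix()
print(p,np.degrees(np.arctan2(R[1,0],R[0,0])),R[2],"axis in tool",R.T@(np.array([.5515,-.0745,.222])-p),"knob",R.T@(np.array([.4074,.0323,.222])-p))
a=get_image("wrist")[:,:,::-1];s=get_image("scene")[160:330,180:380,::-1]
cv2.imwrite("pics/w3.png",np.hstack([cv2.resize(a,(400,300)),cv2.resize(s,(400,300),interpolation=cv2.INTER_CUBIC)]))
E
```

```text
[ 0.40941013 -0.03281597  0.30032799] 53.3035625246688 [-4.83850250e-04 -1.71228434e-03 -9.99998417e-01] axis in tool [0.0515245  0.1389727  0.07806522] knob [ 0.05104751 -0.04038931  0.07837257]
```

View pics/w3.png

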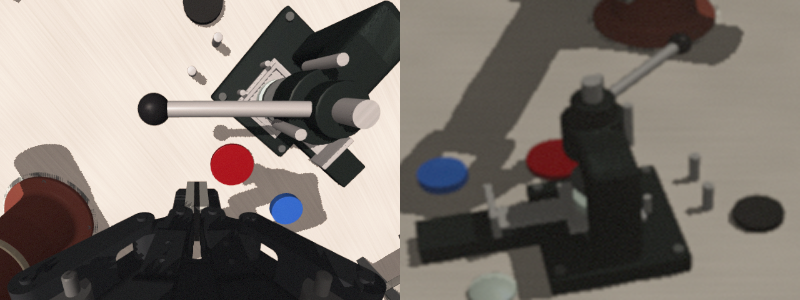

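The left half shows the arm of the lever level across the wrist view at row 108, knob at (153,108), with the fingers on its near side. The right half shows the tray pushed in. I go down beside the arm and make contact.

Call:
servo_tool([
  [0, 0, 0, 35, 0],
  [0, 0, 0, 35, 0],
  [0, 0, 0, 23, 0],
  [0, 10, 0, 0, 0],
  [0, 10, 0, 0, 0],
  [0, 8, 0, 0, 0],
  [0, 4, 0, 0, 0],
  [0, 0, 0, 0, 0],
])

```text
t: 10.55
tool_pos: [0.4291, -0.0069, 0.2088]
tool_rot: [2.805, 1.413, 0.001]
contact_force: [0.1, -0.4, -0.4]
opening: 0.0001
grip_force: 0.0
```

Call:
servo_tool([
  [0, 12.2, -1.1, 0, 5],
  [0, 12.2, -1.1, 0, 5],
  [0, 12.2, -1.1, 0, 5],
  [0, 12.2, -1.1, 0, 5],
  [0, 0, 0, 0, 0],
])

```text
t: 11.18
tool_pos: [0.4596, 0.0309, 0.2084]
tool_rot: [3.008, 0.906, -0.0]
contact_force: [-0.0, 0.7, -1.0]
opening: 0.0003
grip_force: 0.0
```

```bash
cat > st.py <<'E'
from h import *
from scipy.spatial.transform import Rotation as Ro
o=get_obs();p=o['tool_pos'];R=Ro.from_rotvec(o['tool_rot']).as_matrix()
print(p,"yaw",np.degrees(np.arctan2(R[1,0],R[0,0])),"axis in tool",R.T@(np.array([.5515,-.0745,.222])-p),o['contact_force'])
E
python3 st.py
```

```text
[0.45955964 0.03091416 0.20841035] yaw 33.51119074455794 axis in tool [ 0.01845755  0.13865294 -0.01358436] [-0.01252607  0.65283804 -1.0176747 ]
```

Call:
servo_tool([
  [0, 12.2, -1.1, 0, 5],
  [0, 12.2, -1.1, 0, 5],
  [0, 12.2, -1.1, 0, 5],
  [0, 12.2, -1.1, 0, 5],
  [0, 0, 0, 0, 0],
])

```text
t: 11.8
tool_pos: [0.5012, 0.0557, 0.2083]
tool_rot: [3.12, 0.371, -0.0]
contact_force: [-0.6, 0.8, -0.0]
opening: 0.0
grip_force: 0.0
```

```bash
python3 st.py; python3 - <<'E'
from h import *
a=get_image("wrist")[:,:,::-1];s=get_image("scene")[140:310,220:420,::-1]
cv2.imwrite("pics/w4.png",np.hstack([cv2.resize(a,(400,300)),cv2.resize(s,(400,300),interpolation=cv2.INTER_CUBIC)]))
E
```

```text
[0.50121796 0.05572276 0.20829829] yaw 13.548483883576779 axis in tool [ 0.018374    0.13838032 -0.01368466] [-0.58571904  0.77994047 -0.0417108 ]
```

View pics/w4.png

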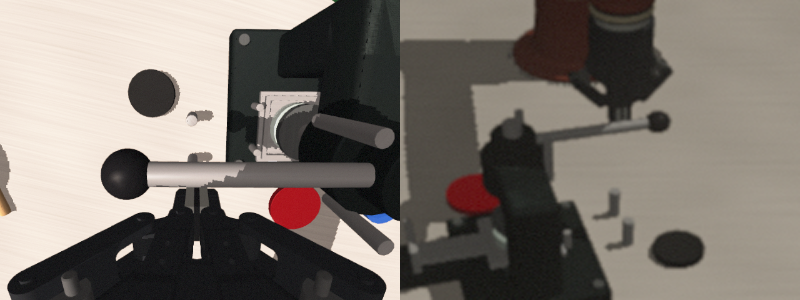

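The arm lies against the fingertips at (195,175) in the wrist half and turns with them. The stop pin is ahead at about (350,130), and the tray sits against its two pins at (258,105) and (258,155). About 19 deg is left.

Call:
servo_tool([
  [0, 9.8, -0.9, 0, 4],
  [0, 9.8, -0.9, 0, 4],
  [0, 9.8, -0.9, 0, 4],
  [0, 4.9, -0.5, 0, 2],
  [0, 0, 0, 0, 0],
])

```text
t: 12.52
tool_pos: [0.5345, 0.0639, 0.2082]
tool_rot: [3.141, -0.014, 0.0]
contact_force: [-0.5, 0.6, -0.8]
opening: -0.0003
grip_force: 0.2
```

Call:
servo_tool([
  [0, 2.4, -0.2, 0, 1],
  [0, 2.4, -0.2, 0, 1],
  [0, 2.4, -0.2, 0, 1],
  [0, 0, 0, 0, 0],
])

```text
t: 13.02
tool_pos: [0.5419, 0.0646, 0.2082]
tool_rot: [-3.14, 0.098, -0.0]
contact_force: [-1.4, 1.3, -1.3]
opening: -0.0003
grip_force: 0.8
```

```bash
python3 st.py
```

```text
[0.54193826 0.06456362 0.2082269 ] yaw -3.5777628376203756 axis in tool [ 0.01822372  0.13819226 -0.01380619] [-1.35445787  1.28903432 -1.30118219]
```

Around 2 deg is left by estimate, so I go slowly until the stop force shows.

Call:
servo_tool([
  [0, 1.2, 0, 0, 0.5],
  [0, 1.2, 0, 0, 0.5],
  [0, 1.2, 0, 0, 0.5],
  [0, 0, 0, 0, 0],
])

```text
t: 13.52
tool_pos: [0.5445, 0.0646, 0.2082]
tool_rot: [-3.138, 0.139, 0.004]
contact_force: [-5.8, 3.2, 1.8]
opening: 0.0005
grip_force: 3.2
```

Call:
servo_tool([
  [0, 1.2, 0, 0, 0.5],
  [0, 1.2, 0, 0, 0.5],
  [0, 0, 0, 0, 0],
])

```text
t: 13.9
tool_pos: [0.5446, 0.0648, 0.2081]
tool_rot: [-3.136, 0.166, 0.015]
contact_force: [-15.2, 2.8, 6.6]
opening: -0.0001
grip_force: 7.9
```

The lever is against its stop: no further motion, and the force rose to 15 N. I back off and go up, clear of everything.

Call:
servo_tool([
  [0, -8, 0, 0, 0],
  [0, -15, 0, 0, 0],
  [0, -20, 0, 0, 0],
  [0, 0, 0, -40, 0],
  [0, 0, 0, -50, 0],
  [0, -30, 0, -30, 0],
  [0, -30, 0, 0, 0],
  [0, 0, 0, 0, 0],
  [0, 0, 0, 0, 0],
])

```text
t: 15.02
tool_pos: [0.4454, 0.0747, 0.3281]
tool_rot: [3.137, -0.167, 0.001]
contact_force: [0.5, -0.3, -0.4]
opening: -0.0002
grip_force: 0.0
```

```bash
python3 - <<'E'
from h import *
a=get_image("wrist")[:,:,::-1];s=get_image("scene")[170:340,180:380,::-1]; t=get_image("top")[:,:,::-1]
cv2.imwrite("pics/top5.png",t)
cv2.imwrite("pics/w5.png",np.vstack([np.hstack([cv2.resize(a,(400,300)),cv2.resize(s,(400,300),interpolation=cv2.INTER_CUBIC)]),np.hstack([cv2.resize(t[165:305,265:452],(400,300),interpolation=cv2.INTER_CUBIC),cv2.resize(cv2.imread("pics/top0.png")[165:305,265:452],(400,300),interpolation=cv2.INTER_CUBIC)])]))
E
```

```text
(no output)
```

View pics/w5.png

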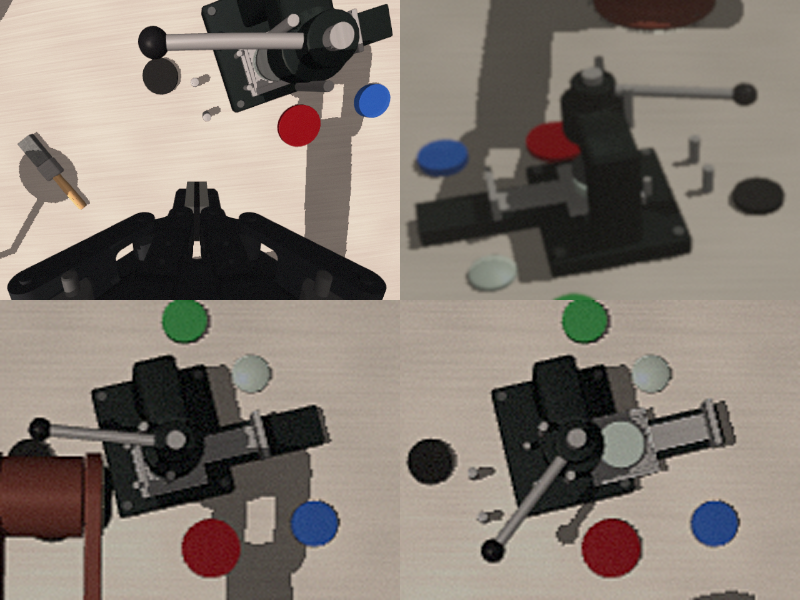

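The lever arm now lies against the stop pin, the tray is home with its plate at (258,432) in the lower-left panel, and the loose things are where they were. I check the final lever angle and tray position by numbers.

```bash
python3 - <<'E'
from h import *
T2=lambda u,v:(265+u*187/400-.5,165+v*140/300-.5)
k=plane("top",T2(39,129),.222);a=np.array([.5515,-.0745]);d=k[:2]-a
print(k,np.hypot(*d),"lever",np.radians(140+13-np.degrees(np.arctan2(d[1],d[0]))))
q=plane("top",T2(258,132),.08)[:2]-a;print("plate mid press y",q@[-.225,.974],"(home -.140)")
E
```

```text
[0.56747867 0.10616423 0.222     ] 0.18136945986375813 lever 1.1877719121192394
plate mid press y -0.13567301038724514 (home -.140)
```

Lever reads 1.19 rad and the plate reads home, both within measuring error.

```bash
python3 -c "
from station import *
print(finish_job())"
```

```text
the job is handed in; nothing more can be done
None
```

The tray is home against its pins, the lever is at its stop (measured 1.19 rad of 1.2) to leave the pad pressing on the blank, and the job was handed in at about 15 s with the robot clear; I saw no loose things moved, but did not see the pad on the blank directly.

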